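# Open the spoon caddy past its spring catch

### The job

Open the bamboo spoon caddy on the grey tray: with your fingertips press its green spring catch plate fully down and, keeping it down, push the sliding lid back over it, then on until the lid is fully open against its stop and the catch has sprung up again in front of it. Lift nothing, leave the spoons, bib, cup and jar where they are and the tab of the bowl down, and end with the hand clear.

Things in the scene. Friction and masses are not known exactly. Their poses are not given: they have to be found in the camera images.
- caddy: Bamboo spoon caddy, a box 200 (x) x 170 (y) x 62 mm high, fixed on the tray, whose floor is 6 mm above the ledge. Origin: centre of its underside, z up. Its +x is the way the lid opens, roughly away from the robot; the catch is near its -x end. Its front wall is 56 mm high. Below the lid, behind the catch, it is hollow down to 28 mm above its underside.
- catch_top (a point): Centre of the top of the green catch plate, 42 (x) x 46 (y) x 8 mm, on a spring plunger fixed in the caddy, standing in the lid's window: gaps of 2 mm to the window's front (-x) edge, 4 mm to the rear, 3 mm at the sides. At rest it is 57 mm above the caddy's underside, 3 mm above the lid's top, and 55.5 mm to -x of the caddy's centre. Moves straight down and up.
- catch (a joint): How far the catch is pressed down (m): 0 at rest, 0.016 at its bottom stop. Spring: 2 N to start, 5 N at the bottom. Below 0.011 it blocks the lid, beyond that it is under the lid. Once the lid's front bar lies over it the lid keeps it down; after 57 mm of lid travel it springs up in front of the lid and keeps it open.
- lid: Loose bamboo lid, 196 (x) x 151 (y) x 8 mm, 0.2 to 0.3 kg, held in grooves along the caddy's sides with 1.5 mm play. Origin: on its underside, over the caddy's centre while shut, 46 mm above the caddy's underside; axes as the caddy's. It slides 110 mm to the caddy's +x, up to a firm stop. Its window is 48 (x) x 52 (y) mm; in front of that lies its front bar, 13 mm wide.
- lid_ridge (a point): Top middle of the front face of the lid's thumb ridge. The face is upright, 64 mm wide, looks to the caddy's -x, rises 12 mm above the lid's top and runs flush down into the rear edge of the window, so a finger standing in the window can push it. This point is 66 mm above the caddy's underside and, lid shut, 30.5 mm to -x of the caddy's centre.
- bowl: Steel suction bowl, 128 mm across, 61 mm high, held fixed on the tray by its green foot. Origin: centre of its underside. Leave it alone.
- bowl_tab (a joint): Angle of the bowl's green release tab (rad), hinged at the foot's -x side: 0 is flat, it flips up to 1.4. Leave it.
- spoon_a: Orange weaning spoon (first of three), 140 mm long, 11 mm high, lying along its x on the tray near its robot-side rim; origin at the middle of its underside. Leave it.
- spoon_b: Orange weaning spoon (second of three), 140 mm long, 11 mm high, lying along its x on the tray near its robot-side rim; origin at the middle of its underside. Leave it.
- spoon_c: Orange weaning spoon (third of three), 140 mm long, 11 mm high, lying along its x on the tray near its robot-side rim; origin at the middle of its underside. Leave it.
- bib: Yellow hard silicone bib lying flat on the ledge, 290 (x) x 200 (y) mm, scoop pocket 44 mm high at its -x end; origin 10 mm from the middle of the apron, on its underside. Leave it.
- cup: Blue two-handled sipping cup with white lid, 76 mm across without handles, 108 mm high, standing on the ledge; origin at the centre of its underside. Leave it.
- jar: Closed food jar, 60 mm across, 85 mm high, standing on the ledge; origin at the centre of its underside. Leave it.

How it is judged:
By the outcome, as a careful person would: the job done as asked, in the order asked, and still so for the second after the job is handed in, with the robot touching nothing.
It also fails if it takes over 32 s, if anything falls off the work surface, if the arm or the gripper's body presses on something with over 40 N, if the wrist force passes 120 N, or if a joint passes its speed limit or range.

### The arm

A 7-joint arm with a two-finger parallel gripper is mounted at the origin on the work surface. World frame = base frame: x ahead of the robot, y to its left, z up, the work surface at z = 0. Lengths are in mm, angles in rad, forces in N, time in s.
With the tool pointing down it reaches from about 400 to 875 mm from the base axis. Payload 4.4 kg.
Tool frame: the origin (TCP) lies midway between the tips of the shut fingers; the grasp point (between the pads) lies 19 mm behind it; z points along the fingers, y is the line along which they close (so a half turn about z gives the same grasp; the last joint's range is limited). The gripper opens to 85 mm and grips with 20 to 120 N. Pads are 22 mm wide; open, the fingers measure 114 mm over their backs; the gripper's body (76 mm by 85 mm) begins 54 mm behind the grasp point. The pads swing forward as they close: fully open they stand 13 mm farther back than shut.
Start: joints at [-1.295, 0.628, 0.038, 1.517, -0.027, 0.996, -0.02], TCP at [217.846, 612.422, 231.313] pointing down, gripper open.
Joint ranges: [-3.06, 3.06], [-0.37, 2.12], [-1.25, 1.32], [0.18, 2.47], [-1.1, 4.24], [0.23, 1.98], [-2.94, 2.94]. Speed limits (rad/s): [2.57, 2.57, 3.14, 3.14, 3.14, 3.14, 3.14].

### API

Orientations are given as [roll, pitch, yaw] about the fixed x, y, z axes, in that order (R = Rz(yaw) Ry(pitch) Rx(roll)).
In Python, from cell import ctrl gives the robot as it stands. The module is installed in compiled form; this text tells all that it offers.
- The arm moves only by the tool step_arm, never from a script. Its argument "commands" is one flat list of numbers, 7 for each row, row after row: the shift along the tool's x, y, z in cm, then the turn, a rotation vector about the tool's x, y, z in rad, then the opening, from 0 (shut) to 1 (fully open). A call has 1 to 10 rows; each row is the pose to reach, as a shift and turn from the pose commanded when the call began, along the tool's axes at that moment; what a row does not reach only later rows make up. A row lasts 1/10 s, in which the tool goes at most 50 mm and 8.59 degrees, less where a joint would pass 70% of its speed; a pose out of reach is approached as far as the arm can. A call with a gripper value outside its range is refused whole. The fingers move at their own pace and stop on an object; the grip force is fixed at half the most. Time passes only in rows, so rows that repeat a pose let the fingers close. It gives the time, the measured TCP pose, the force, the opening and the grip force at its end, in the units of the state.
- ctrl.read_state(): the state, without advancing time (a new reading comes with each control period).
- ctrl.get_image(name): name is "side" or "top"; returns a dict with "image" (480x640x3 uint8, red, green, blue), "range_z" (480x640 float32, mm along the optical axis (not along the pixel's ray), 0 where there is no reading), "vfov" (degrees; the focal length in pixels is half the picture's height over the tangent of half this angle, whatever the lens; pixels are square), "cx", "cy" (the principal point, pixels), "world_to_cam" (4x4, takes a point from world to camera coordinates). Camera axes: x right, y down, z forward; pixel columns grow to the right and rows downward; lengths in mm; the calibration is good to about 2 mm. A picture is of the moment at which its call begins.
- ctrl.finish_job(): hands the job in; it is judged then, once.
The state is a dict: "clock": time; "qpos": joint angles; "qd": joint speeds; "tau": joint torques, N m; "eef_pos": TCP position; "tool_rot": TCP orientation; "force": force on the tool from outside, world axes, zero at the start; "torque": the same for the moment, N m; "width": finger opening in mm; "gripper_force": force on a finger pad.
Only numpy, scipy, OpenCV 4.12 (cv2) and the standard library are available. Lean on these libraries where they do the work, as an engineer would, in place of code of your own. Each camera call takes 0.05 s, during which the arm holds its last target. There are 200 camera calls.

## Working session

There is one attempt and no reset: what is moved stays moved. The work goes in short steps, Python scripts to look and compute and a tool call to move; the robot and the scene stay as the last step left them, time stands still between calls to the robot, and variables do not carry over. Pictures are saved under pics/ and viewed, at most 10 in all, crops included, and the job is handed in when it is done.

Besides the shell and the picture viewer there is one more tool, called after ">>>" as name(argument=value, ...) on one line, values as JSON. step_arm: Moves the arm, as the interface text tells. Its arguments: {"type":"object","properties":{"commands":{"type":"array"}},"required":["commands"]}

```bash
mkdir -p pics
cat > h.py <<'E'
import numpy as np, cv2
from cell import ctrl
def cam(n):
    d=ctrl.get_image(n); h=d["image"].shape[0]
    f=h/2/np.tan(np.radians(d["vfov"])/2)
    return d,f
def world(d,f,u,v,z=None):
    T=np.linalg.inv(d["world_to_cam"])
    r=np.array([(u-d["cx"])/f,(v-d["cy"])/f,1.])
    o=T[:3,3]; w=T[:3,:3]@r
    if z is None: s=d["range_z"][int(round(v)),int(round(u))]
    else: s=(z-o[2])/w[2]
    return o+s*w
E
python3 - <<'E'
from h import *
for n in("top","side"):
    d,f=cam(n); cv2.imwrite(f"pics/{n}0.png",d["image"][:,:,::-1]); print(n,f,np.linalg.inv(d["world_to_cam"]).round(2))
s=ctrl.read_state(); print({k:np.round(v,3) for k,v in s.items()})
E
```

```text
top 493.0545387975897 [[ 1.00000e-02 -9.90000e-01  1.20000e-01  3.60490e+02]
 [-1.00000e+00 -1.00000e-02  2.00000e-02  9.00000e+00]
 [-2.00000e-02 -1.20000e-01 -9.90000e-01  1.28377e+03]
 [ 0.00000e+00  0.00000e+00  0.00000e+00  1.00000e+00]]
side 494.2357760171112 [[ 9.9000e-01 -7.0000e-02  8.0000e-02  3.9548e+02]
 [-1.1000e-01 -6.3000e-01  7.7000e-01 -8.7018e+02]
 [-1.0000e-02 -7.8000e-01 -6.3000e-01  7.7227e+02]
 [ 0.0000e+00  0.0000e+00  0.0000e+00  1.0000e+00]]
{'clock': np.float64(0.1), 'qpos': array([-1.295,  0.629,  0.038,  1.518, -0.027,  0.996, -0.02 ]), 'qd': array([-0.   , -0.001, -0.001, -0.003, -0.   ,  0.001,  0.001]), 'tau': array([ 4.0000e-03, -5.6453e+01,  1.2310e+00, -1.9397e+01,  1.1000e-02,
        5.0000e-03, -0.0000e+00]), 'eef_pos': array([217.69 , 611.883, 230.493]), 'tool_rot': array([-3.14,  0.  ,  2.8 ]), 'force': array([ 0.281,  0.339, -0.519]), 'torque': array([-0.035,  0.002, -0.   ]), 'gripper_force': np.float64(0.0), 'width': np.float64(85.517)}
```

View pics/top0.png

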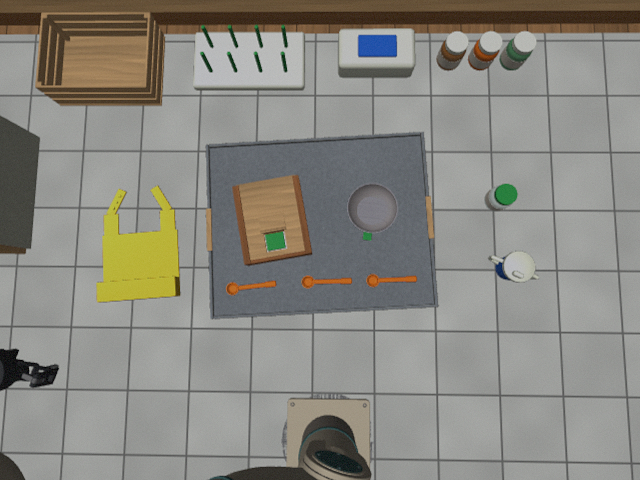

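View pics/side0.png

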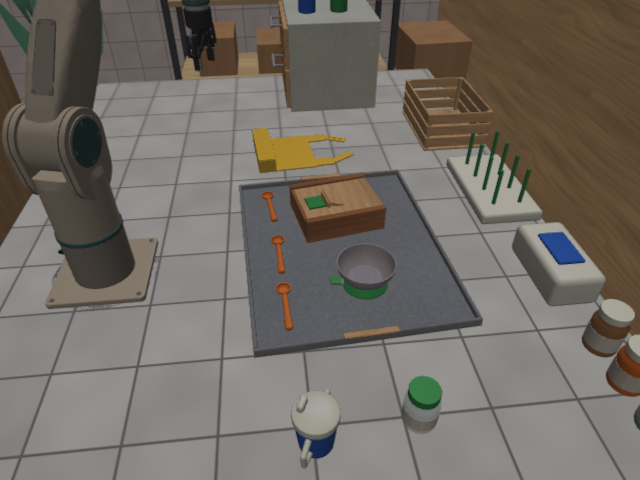

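The top view shows the caddy at about (272,220), its green catch at (275,241) and the ridge just above it. In the side view the catch is at (317,203).

Run:
```python
from h import *
def green(im):
    hsv=cv2.cvtColor(im,cv2.COLOR_RGB2HSV); return cv2.inRange(hsv,(45,90,50),(85,255,255))
for n,(x0,x1,y0,y1) in {"top":(255,300,222,262),"side":(295,335,190,215)}.items():
    d,f=cam(n); m=np.zeros((480,640),np.uint8); m[y0:y1,x0:x1]=green(d["image"])[y0:y1,x0:x1]
    c=max(cv2.findContours(m,0,1)[0],key=cv2.contourArea)
    ys,xs=np.nonzero(m); print(n,len(xs),xs.mean(),ys.mean(),world(d,f,xs.mean(),ys.mean(),63).round(1),"depth",world(d,f,xs.mean(),ys.mean()).round(1))
    w=np.array([world(d,f,*p,63)[:2] for p in c[:,0]],np.float32); print("rect",cv2.minAreaRect(w))
    # caddy top: points whose depth height is 50..75 in the region
    T=np.linalg.inv(d["world_to_cam"]); v,u=np.mgrid[:480,:640]; z=d["range_z"]
    P=np.stack([(u-d["cx"])/f*z,(v-d["cy"])/f*z,z],-1)@T[:3,:3].T+T[:3,3]
    g=world(d,f,xs.mean(),ys.mean(),63)
    k=(abs(P[...,0]-g[0]-50)<140)&(abs(P[...,1]-g[1])<125)&(z>0)
    print("floor z",np.median(P[...,2][k&(P[...,2]<30)]))
    mm=(k&(P[...,2]>56)&(P[...,2]<80)).astype(np.uint8)
    c=max(cv2.findContours(mm,0,1)[0],key=cv2.contourArea)
    r=cv2.minAreaRect(P[c[:,0,1],c[:,0,0],:2].astype(np.float32)); print("caddy",r, np.median(P[...,2][mm>0]))
    r=cv2.minAreaRect(np.array([world(d,f,*p,68)[:2] for p in c[:,0]],np.float32)); print("caddy z68",r)
```

```text
top 285 274.9122807017544 240.69122807017544 [493.2 135.8  63. ] depth [493.2 135.8  63.2]
rect ((493.0777587890625, 136.11679077148438), (40.492549896240234, 44.388206481933594), 10.758668899536133)
floor z 5.669402742134025
caddy ((548.8732299804688, 147.29652404785156), (205.06922912597656, 170.63746643066406), 10.513880729675293) 61.164896086777844
caddy z68 ((547.1324462890625, 146.57119750976562), (203.0128631591797, 170.02476501464844), 10.499863624572754)
side 193 314.7150259067358 201.98445595854923 [494.6 128.8  63. ] depth [494.4 126.5  64.6]
rect ((494.5901794433594, 129.17254638671875), (41.918331146240234, 48.995059967041016), 9.675942420959473)
floor z 4.7961174811694605
caddy ((552.335205078125, 145.38330078125), (205.9248046875, 177.1597900390625), 10.568534851074219) 59.710811363500966
caddy z68 ((549.6410522460938, 135.8824462890625), (202.9022674560547, 184.33482360839844), 10.36803913116455)
```

>>> step_arm(commands=[-20,-17,5,0,0,-0.26,0,-20,-17,5,0,0,-0.26,0,-20,-17,5,0,0,-0.26,0,-20,-17,5,0,0,-0.26,0,-20,-17,5,0,0,-0.26,0,-20,-17,5,0,0,-0.26,0,-42,-35.6,10,0,0,-0.525,0,-42,-35.6,10,0,0,-0.525,0,-42,-35.6,10,0,0,-0.525,0,-42,-35.6,10,0,0,-0.525,0])

```text
clock: 1.2
eef_pos: [449.2, 213.2, 146.8]
tool_rot: [3.141, 0.0, -2.958]
force: [1.2, 0.4, 0.5]
width: -0.0
gripper_force: 0.0
```

>>> step_arm(commands=[-2.7,-8,2,0,0,0,0,-2.7,-8,2,0,0,0,0,-2.7,-8,2,0,0,0,0,-2.7,-8,2,0,0,0,0,-2.7,-8,2,0,0,0,0])

```text
clock: 1.7
eef_pos: [489.1, 142.5, 127.2]
tool_rot: [3.141, 0.0, -2.957]
force: [-1.0, -0.1, -0.0]
width: 0.1
gripper_force: 0.0
```

Run:
```python
from h import *
for n in("top","side"):
    d,f=cam(n); im=d["image"][:,:,::-1]
    if n=="top": c=im[160:280,210:370]
    else: c=im[110:260,240:440]
    cv2.imwrite(f"pics/{n}1.png",cv2.resize(c,None,fx=4,fy=4,interpolation=2)[:600])
s=ctrl.read_state(); print({k:np.round(s[k],3) for k in("clock","eef_pos","tool_rot","force","qpos")})
```

```text
{'clock': np.float64(1.8), 'eef_pos': array([489.034, 142.894, 127.382]), 'tool_rot': array([ 3.141,  0.   , -2.956]), 'force': array([-1.167,  0.435, -0.183]), 'qpos': array([-0.248,  0.586, -0.133,  2.003,  0.137,  0.56 ,  1.281])}
```

View pics/side1.png

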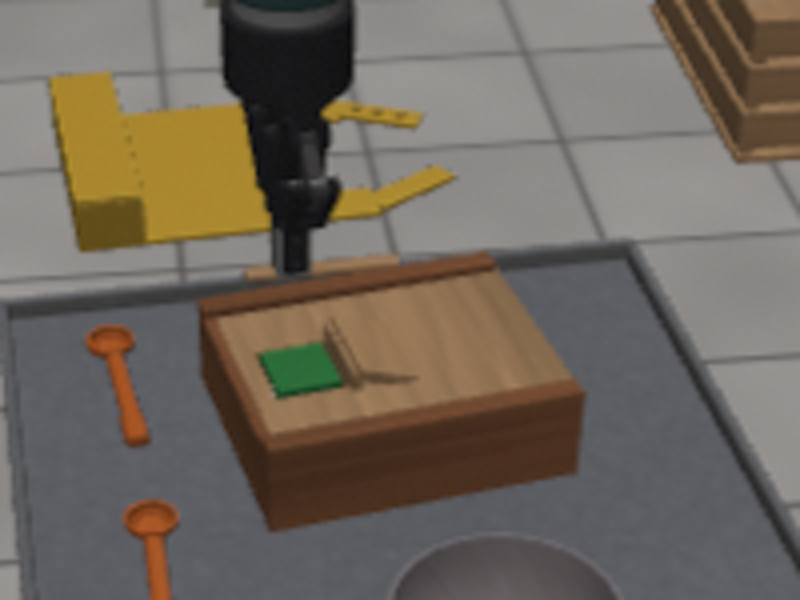

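The side view shows the shut fingertips at about crop (292,270), high above the caddy, with the catch at (300,370) still up and the ridge behind it.

>>> step_arm(commands=[-0.2,-1.0,2,0,0,0,0,-0.2,-1.0,4,0,0,0,0,-0.2,-1.0,5.4,0,0,0,0,-0.2,-1.0,5.6,0,0,0,0,-0.2,-1.0,5.6,0,0,0,0])

```text
clock: 2.3
eef_pos: [493.0, 132.7, 71.2]
tool_rot: [3.141, -0.0, -2.957]
force: [0.7, 0.7, 0.9]
width: 0.1
gripper_force: 0.0
```

Run:
```python
from h import *
for n in("top","side"):
    d,f=cam(n); im=d["image"][:,:,::-1]
    p=d["world_to_cam"]@np.r_[ctrl.read_state()["eef_pos"],1]; u,v=f*p[0]/p[2]+d["cx"],f*p[1]/p[2]+d["cy"]; print(n,u,v)
    if n=="side":
        c=im[160:235,270:370]; cv2.imwrite(f"pics/{n}2.png",cv2.resize(c,None,fx=8,fy=8,interpolation=2))
s=ctrl.read_state(); print({k:np.round(s[k],3) for k in("clock","eef_pos","force")})
```

```text
top 275.8494528043235 240.2440882500021
side 314.13635687833187 198.2212038273338
{'clock': np.float64(2.4), 'eef_pos': array([493.674, 132.473,  71.851]), 'force': array([ 0.244,  0.566, -0.205])}
```

View pics/side2.png

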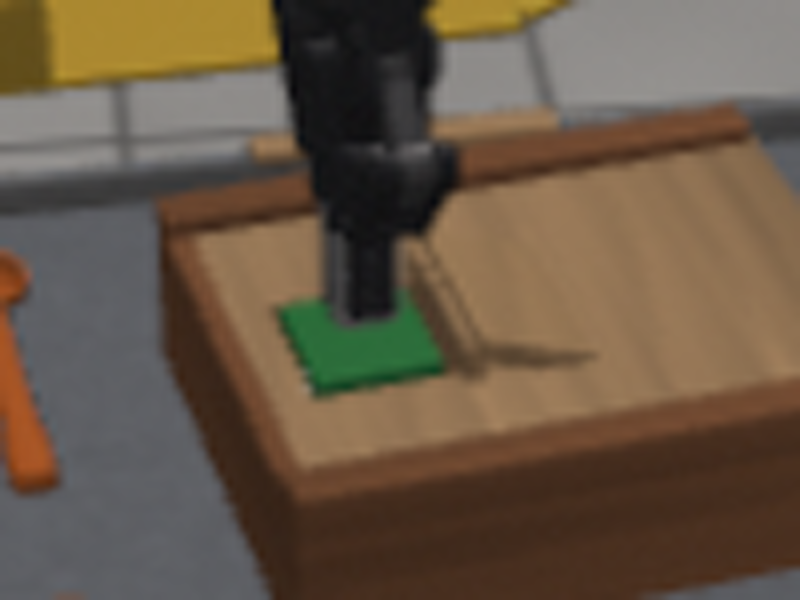

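The tips hang just above the catch, at crop (362,322), centred once the height is allowed for. The knuckle will clear the ridge. Pressing now.

>>> step_arm(commands=[0,0,0.8,0,0,0,0,0,0,1.3,0,0,0,0,0,0,1.8,0,0,0,0,0,0,2.2,0,0,0,0,0,0,2.4,0,0,0,0,0,0,2.4,0,0,0,0])

```text
clock: 3.0
eef_pos: [494.2, 132.2, 47.3]
tool_rot: [3.141, 0.002, -2.958]
force: [2.6, -0.0, 4.8]
width: -0.1
gripper_force: 2.4
```

>>> step_arm(commands=[0,0,0.1,0,0,0,0,0,0,0.2,0,0,0,0,0,0,0.2,0,0,0,0])

```text
clock: 3.3
eef_pos: [494.4, 132.2, 46.9]
tool_rot: [3.141, 0.003, -2.958]
force: [-1.1, 1.1, 19.8]
width: 0.1
gripper_force: 10.0
```

Bottom stop reached: z = 46.9 against 47 expected, and the force jumped. Easing off slightly and pushing back.

>>> step_arm(commands=[0,0,-0.1,0,0,0,0,-0.4,0,-0.1,0,0,0,0,-0.8,0,-0.1,0,0,0,0,-1.2,0,-0.1,0,0,0,0,-1.6,0,-0.1,0,0,0,0,-2.0,0,-0.1,0,0,0,0,-2.4,0,-0.1,0,0,0,0,-2.4,0,-0.1,0,0,0,0])

```text
clock: 4.1
eef_pos: [506.9, 133.7, 46.6]
tool_rot: [-3.139, -0.02, -2.958]
force: [-16.8, -1.9, 31.1]
width: 0.2
gripper_force: 15.5
```

>>> step_arm(commands=[0,0,-0.1,0,0,0,0,0,0,-0.2,0,0,0,0,0,0,-0.2,0,0,0,0])

```text
clock: 4.4
eef_pos: [513.9, 135.0, 47.7]
tool_rot: [-3.14, -0.006, -2.958]
force: [-5.2, -2.0, 6.1]
width: -0.2
gripper_force: 3.3
```

Run:
```python
from h import *
d,f=cam("side"); im=d["image"][:,:,::-1]
c=im[160:235,270:370]; cv2.imwrite("pics/side3.png",cv2.resize(c,None,fx=8,fy=8,interpolation=2))
s=ctrl.read_state(); print({k:np.round(s[k],3) for k in("clock","eef_pos","tool_rot","force","torque")})
```

```text
{'clock': np.float64(4.45), 'eef_pos': array([513.919, 134.991,  47.635]), 'tool_rot': array([-3.14 , -0.006, -2.958]), 'force': array([-5.644, -0.234,  5.997]), 'torque': array([-0.19 ,  1.201,  0.081])}
```

View pics/side3.png

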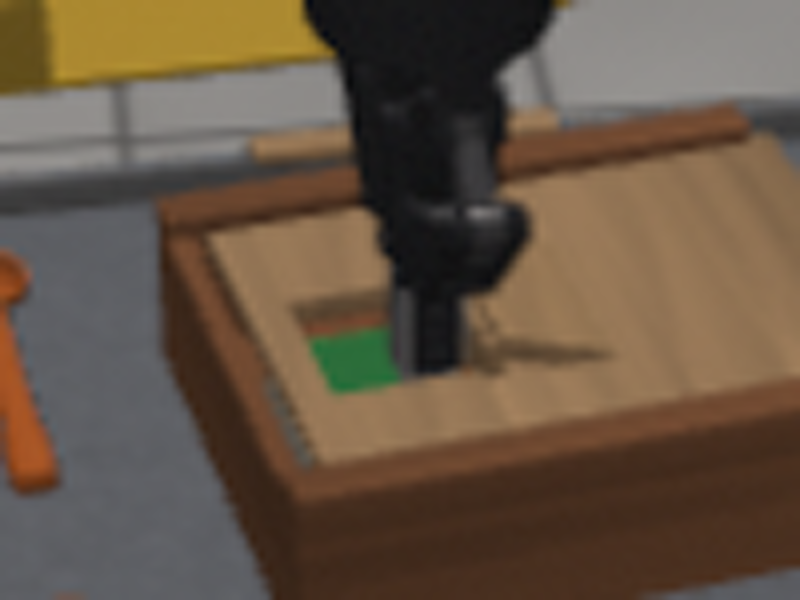

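The lid has moved about 6 mm: there's a gap at its front, at crop (290,420). The catch is down under the front bar. Continuing.

>>> step_arm(commands=[-0.6,0,0,0,0,0,0,-1.2,0,0,0,0,0,0,-1.8,0,0,0,0,0,0,-2.4,0,0,0,0,0,0,-3.0,0,0,0,0,0,0,-3.6,0,0,0,0,0,0,-4.2,0,0,0,0,0,0,-4.8,0,0,0,0,0,0,-5.4,0,0,0,0,0,0,-6.0,0,0,0,0,0,0])

```text
clock: 5.45
eef_pos: [578.2, 147.6, 48.7]
tool_rot: [3.141, 0.004, -2.959]
force: [-1.0, -0.3, -0.7]
width: -0.0
gripper_force: 0.6
```

>>> step_arm(commands=[-0.6,0,0,0,0,0,0,-1.2,0,0,0,0,0,0,-1.8,0,0,0,0,0,0,-2.3,0,0,0,0,0,0,-2.8,0,0,0,0,0,0,-3.2,0,0,0,0,0,0,-3.6,0,0,0,0,0,0,-3.8,0,0,0,0,0,0])

```text
clock: 6.25
eef_pos: [613.5, 154.0, 48.0]
tool_rot: [3.142, -0.0, -2.958]
force: [-3.8, -0.7, 1.7]
width: 0.1
gripper_force: 1.3
```

>>> step_arm(commands=[-0.2,0,0,0,0,0,0,-0.4,0,0,0,0,0,0,-0.6,0,0,0,0,0,0,-0.6,0,0,0,0,0,0])

```text
clock: 6.65
eef_pos: [616.2, 154.7, 47.7]
tool_rot: [-3.141, -0.006, -2.958]
force: [-8.4, -0.1, 6.1]
width: -0.1
gripper_force: 4.2
```

>>> step_arm(commands=[-0.2,0,0,0,0,0,0,-0.4,0,0,0,0,0,0,-0.4,0,0,0,0,0,0])

```text
clock: 6.95
eef_pos: [616.2, 154.6, 47.2]
tool_rot: [-3.14, -0.014, -2.958]
force: [-16.1, -1.9, 10.5]
width: 0.2
gripper_force: 7.9
```

At the firm stop: no movement while the force doubles. Now back off the ridge, go straight up, then check.

>>> step_arm(commands=[0.6,0,0,0,0,0,0,1.4,0,0,0,0,0,0,1.7,0,0,0,0,0,0,1.7,0,-2,0,0,0,0,1.7,0,-5,0,0,0,0,1.7,0,-9,0,0,0,0,1.7,0,-13,0,0,0,0,1.7,6,-15,0,0,0,0,1.7,10,-15,0,0,0,0,1.7,10,-15,0,0,0,0])

```text
clock: 7.95
eef_pos: [586.4, 261.8, 200.2]
tool_rot: [3.133, 0.005, -2.948]
force: [-0.5, 0.6, 0.7]
width: -0.3
gripper_force: 0.0
```

Run:
```python
from h import *
for n in("top","side"):
    d,f=cam(n); im=d["image"][:,:,::-1]
    cv2.imwrite(f"pics/{n}4.png",cv2.resize(im[120:320,200:440] if n=="top" else im[150:300,240:440],None,fx=3,fy=3,interpolation=2))
    g=cv2.inRange(cv2.cvtColor(d["image"],cv2.COLOR_RGB2HSV),(45,90,50),(85,255,255))
    x0,x1,y0,y1=(255,300,222,262) if n=="top" else (295,335,190,215)
    m=np.zeros_like(g); m[y0:y1,x0:x1]=g[y0:y1,x0:x1]; y,x=np.nonzero(m)
    P=np.array([world(d,f,a,b) for a,b in zip(x,y)]); print(n,len(x),np.median(P,0))
s=ctrl.read_state(); print({k:np.round(s[k],3) for k in("clock","eef_pos","force")})
```

```text
top 283 [492.72301983 135.54434068  62.64302876]
side 201 [494.07825346 130.69926058  61.04620221]
{'clock': np.float64(8.05), 'eef_pos': array([587.917, 253.682, 198.519]), 'force': array([ 0.063, -0.907,  0.077])}
```

View pics/side4.png

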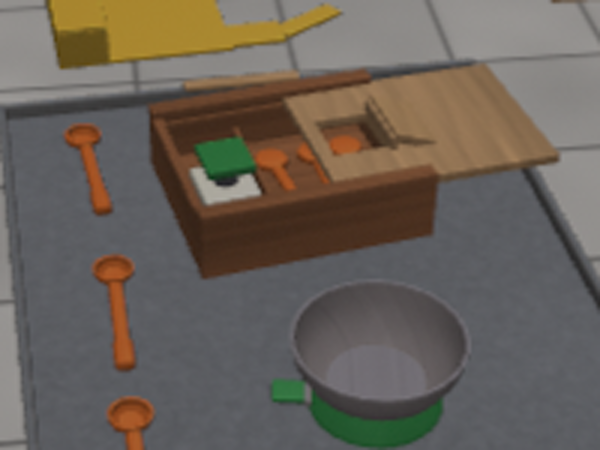

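View pics/top4.png

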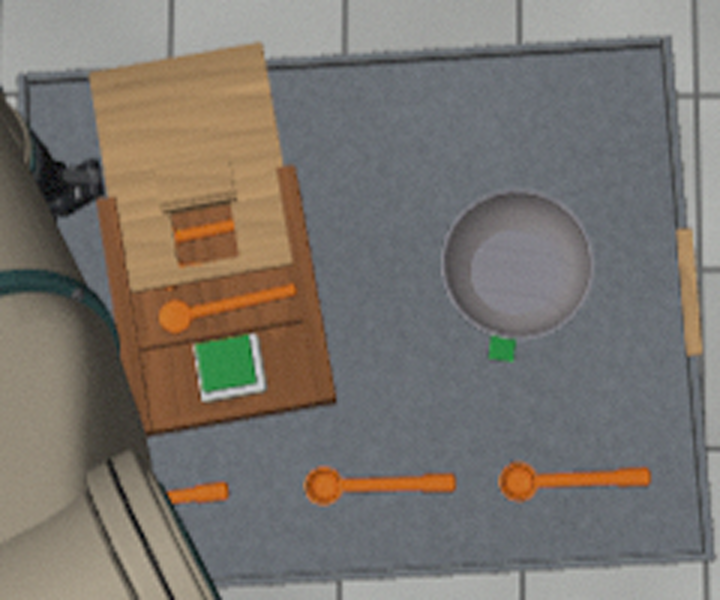

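The views show the lid far back, its front edge near top crop (212,276). The catch has sprung up in front of it, and the spoons, bowl and tab are unmoved. A last check of the lid's travel follows, then the hand-in.

Run:
```python
from h import *
d,f=cam("top"); a=np.array([np.cos(.183),np.sin(.183)])
c=np.array([493,135.5])+55.5*a
p=world(d,f,200+212/3,120+276/3,60); q=world(d,f,200+200/3,120+205/3,72)
t1=(p[:2]-c)@a+98; t2=(q[:2]-c)@a+30.5; print(p,t1,q,t2)
if t1>104: print(ctrl.finish_job())
```

```text
[566.19846948 148.26224545  60.        ] 116.7986916173441 [624.33608463 158.18724665  72.        ] 108.27168983988933
the job is handed in; nothing more can be done
None
```

The caddy is open and handed in: the lid is back against its stop (about 110 mm of travel), the catch has sprung up in front of it, the spoons, bowl and tab look unmoved in the final pictures, and the hand is clear.

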